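Slide a ball bearing into its nest and press it home

ROBOT

A 6-joint arm with a two-finger parallel gripper is mounted at the origin on a cart in front of the work surface, level with it; the furniture and walls round the work are solid. World frame = base frame: x ahead of the robot, y to its left, z up, the work surface at z = 0. Lengths are in mm, angles in rad, forces in N, time in s.
With the tool pointing down it reaches from about 350 to 775 mm from the base axis. Payload 7.3 kg.
Tool frame: the origin (TCP) lies between the finger pads; the fingertips stand 17 mm ahead of it and the grasp point (between the pads) lies 2 mm behind it; z points along the fingers, y is the direction in which the jaws open and shut (so a half turn about z gives the same grasp; the last joint's range is limited). The gripper opens to 92 mm and grips with 3 to 60 N. Pads are 19 mm wide; open, the fingers measure 130 mm over their backs; the gripper's body (75 mm by 190 mm) begins 47 mm behind the grasp point.
Start: joints at [-1.396, 0.342, 1.524, -0, 1.275, -0.146], TCP at [165.569, -498.23, 208.141] pointing down, gripper open.
Joint ranges: [-2.53, 2.53], [-0.77, 2.02], [0.04, 2.7], [-1, 4.14], [0.28, 2.66], [-3.11, 3.11]. Speed limits (rad/s): [2.57, 2.57, 3.14, 3.14, 3.14, 3.14].

INTERFACE

Orientations are given as [roll, pitch, yaw] about the fixed x, y, z axes, in that order (R = Rz(yaw) Ry(pitch) Rx(roll)).
In Python, from cell import * gives the robot as it stands. Calls block until the motion is done:
- move_ptp(position, orientation): joint-space move of the TCP to a pose.
- move_l(position, rotation=None, max_speed=150): straight line of the TCP; rotation=None keeps the orientation; max_speed is the mean speed in mm/s.
- movej(angles): joint-space move.
- gripper_to(opening): finger opening in mm; the grip force is fixed at half the most; returns when the fingers have stopped.
- dwell(seconds).
- inverse_kinematics(position, orientation): joint angles nearest the present ones, or None.
- read_state(): the state.
- capture(name): name is "scene" or "top" or "wrist"; returns (picture, depth): 480x640x3 uint8, red, green, blue; 480x640 float32, mm along the optical axis (not along the pixel's ray), 0 where there is no reading.
- get_calibration(name): a dict with "camera_matrix" (3x3 intrinsics, pixels), "xyz" and "orientation" of the camera in the world; the wrist camera has in their place "tool_from_camera" (4x4, takes a point from camera to tool coordinates, whose origin is the TCP and whose axes are the flange's). Camera axes: x right, y up, looking along -z (the intrinsics and any distortion apply to the point x, -y, -z); pixel columns grow to the right and rows downward; lengths in mm; the calibration is good to about 2 mm. A picture is of the moment at which its call begins: read the wrist's pose just before it. get_calibration takes no time and is no camera call.
A pose or a line that the arm cannot do raises MotionError and nothing moves.
- finish_job(): hands the job in, once; it reports no verdict.
The state is a dict: "time": time; "joint_pos": joint angles; "dq": joint speeds; "effort": joint torques, N m; "tool_pos": TCP position; "tcp_rot": TCP orientation; "contact_force": force on the tool from outside, world axes, zero at the start; "moment": the same for the moment, N m; "grip_width": finger opening in mm.
Only numpy, scipy, OpenCV 4.12 (cv2) and the standard library are available. Lean on these libraries where they do the work, as an engineer would, in place of code of your own. Each camera call takes 0.05 s, during which the arm holds its last target.

TASK

Load the ball bearing into the shallow round pocket of the nest plate: nudge it along the plate, without lifting it off, until it drops into the pocket in front of the two dowels. Then press it straight down on the stiff ejector disc until you feel it land on the hidden stop pins, and hold it there for a good half second with about 18 N (at least 14 N, never over 23 N), then let go. Until the disc has gone down keep below 12 N, and leave the screwdriver, wrench and nut beside the plate alone.

Things in the scene. Friction and masses are not known exactly. Their poses are not given: they have to be found in the camera images.
- nest_plate: Fixed bright steel plate on feet, 230 mm (x) by 120 mm (y), top face 30 mm above the bench; origin at bench height under its middle, z up. Its pocket lies on the centre line, 55 mm toward +x. Behind it two 8 mm dowels stand 5 mm above the top, 25.4 mm beyond the pocket's centre in x, 17.8 mm to each side in y; a bearing touching both lies 1.2 mm beyond the pocket's centre.
- pocket (a point): Centre of the mouth of the pocket, level with the plate's top; axes as the plate's. The pocket is 54.5 mm wide. Its floor, a steel ejector disc, is at first 3 to 4.5 mm below the mouth. About 7 N (plus 0.6 N per 10 mm/s) moves it down; no spring, the bearing's weight does not move it. Rigid stop pins under it catch the bearing's underside 6 to 12.5 mm below the mouth: unseen, set anew each time.
- bearing_center (a point): Loose ball bearing, a grey steel ring 52 mm in outer diameter, 18 mm high, bore about 18 mm, about 0.13 kg, lying flat on the plate at the start. The point is its centre, half-way up (9 mm above its underside); z is its axis.
- bearing: The same bearing; origin at the centre of its underside.
- screwdriver_stub: Bystander: short screwdriver with a blue handle, 93 mm long, 23 mm high, lying on the bench beside the plate. Origin at the centre of its underside.
- wrench_10: Bystander: small open-ended wrench, 138 mm long, 6 mm thick, lying on the bench beside the plate. Origin at the centre of its underside.
- hex_nut_m20: Bystander: steel hex nut, 34 mm wide, 16 mm high, lying on the bench beside the plate. Origin at the centre of its underside.
Mind the look-alikes: they are no part of the job. What is shaped like the bearing but blue or green is not meant.

How it is judged (in metres and radians):
On the way, in this order (a step that is already met when the one before it is completed fails the run):
1. the bearing has dropped into the pocket and lies on the ejector disc, not yet pressed (horizontal distance between bearing_center and pocket below 0.003 m and z of bearing in the frame of pocket between -0.0053 and -0.002 m and angle between bearing's own z axis and vertical below 0.06 rad), for 0.2 s.
2. the bearing has gone down and is pressed on with at least 14 N for 0.3 s, which only the stop pins can bear (horizontal distance between bearing_center and pocket below 0.003 m and z of bearing in the frame of pocket below -0.0055 m and angle between bearing's own z axis and vertical below 0.06 rad and contact force between the fingers and bearing above 14 N and contact force between nest_plate and bearing above 13 N), for 0.3 s.
At the end, for the whole second after the job is handed in: The bearing, having been pressed onto the stop pins, lies flat (within 0.04 rad) and at rest in the pocket, within 3 mm of its centre, its underside at least 5.5 mm below the plate's top face (horizontal distance between bearing_center and pocket below 0.003 m and z of bearing in the frame of pocket below -0.0055 m and angle between bearing's own z axis and vertical below 0.04 rad and linear speed of bearing below 0.01 m/s); the robot touches nothing.
It fails at once if the bearing is pressed with more than 23 N (contact force between the fingers and bearing above 23 N).
It fails at once if the bearing is pushed or pressed with more than 12 N before its underside is 5.5 mm below the plate's top (contact force between the fingers and bearing above 12 N and z of bearing in the frame of pocket above -0.0055 m).
It fails at once if the bearing is lifted more than 6 mm off the plate (z of bearing in the frame of pocket above 0.006 m).
It fails at once if a bystander is moved more than 15 mm (distance of any of screwdriver_stub, wrench_10, hex_nut_m20 from where it was at the start of the episode above 0.015 m).
It also fails if it takes over 54 s, if anything falls off the work surface, if the arm or the gripper's body presses on something with over 40 N, if the wrist force passes 120 N, or if a joint passes its speed limit or range.

## Working session

There is one attempt and no reset: what is moved stays moved. The work goes in short steps, each a Python script; the robot and the scene stay as the last script left them, time stands still between calls to the robot, and variables do not carry over. Pictures are saved under pics/ and viewed, and the job is handed in when it is done.

```bash
ls; mkdir -p pics; python3 - <<'E'
from cell import *
import cv2,numpy as np
np.set_printoptions(precision=3,suppress=True)
for n in ["scene","top"]:
    p,d=capture(n); cv2.imwrite(f"pics/{n}0.png",p[:,:,::-1]); np.savez(f"{n}0.npz",p=p,d=d)
for n in ["scene","top","wrist"]: print(n,get_calibration(n))
print(read_state())
E
```

```text
pics
scene {'camera_matrix': array([[624.79 ,   0.   , 320.118],
       [  0.   , 624.79 , 241.376],
       [  0.   ,   0.   ,   1.   ]]), 'xyz': array([ 222.357, -877.376,  610.453]), 'orientation': array([ 0.864,  0.02 , -0.497])}
top {'camera_matrix': array([[501.493,   0.   , 323.687],
       [  0.   , 501.493, 235.479],
       [  0.   ,   0.   ,   1.   ]]), 'xyz': array([ 441.101, -277.934,  915.184]), 'orientation': array([ 0.09 , -0.034, -1.55 ])}
wrist {'camera_matrix': array([[356.301,   0.   , 314.318],
       [  0.   , 356.301, 239.278],
       [  0.   ,   0.   ,   1.   ]]), 'tool_from_camera': array([[  -0.001,    0.958,    0.287,   76.778],
       [   1.   ,    0.001,   -0.002,   -0.406],
       [  -0.002,    0.287,   -0.958, -175.948],
       [   0.   ,    0.   ,    0.   ,    1.   ]])}
{'time': 0.1, 'joint_pos': array([-1.396,  0.343,  1.525,  0.   ,  1.275, -0.146]), 'dq': array([-0.002, -0.001, -0.003,  0.001, -0.001, -0.001]), 'effort': array([  0.001, -43.2  , -24.469,   0.072,   0.053,  -0.   ]), 'tool_pos': array([ 165.507, -497.81 ,  207.512]), 'tcp_rot': array([-3.14 , -0.   ,  0.321]), 'contact_force': array([ 0.114, -0.575, -0.242]), 'moment': array([0.063, 0.001, 0.002]), 'grip_width': 92.01496843283809}
```

View pics/scene0.png

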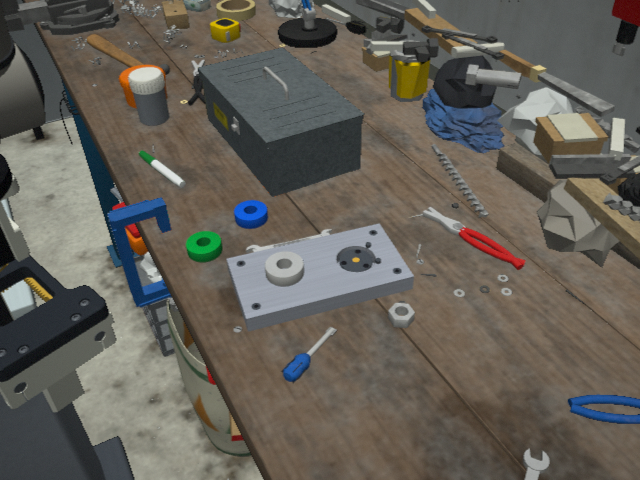

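View pics/top0.png

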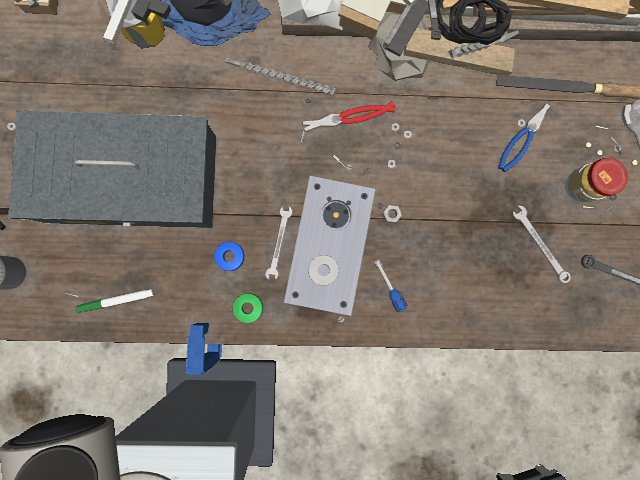

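The scene shows three ring candidates in the top view: grey at (323,270) on the plate, blue at (229,256) on the bench and green at (248,308) on the bench. The grey one on the plate fits the description. The pocket is at (337,214) with dowels behind it. I'll confirm with an enlarged crop and measure the positions.

```bash
cat > h.py <<'E'
import numpy as np,cv2
from scipy.spatial.transform import Rotation as R
from cell import *
np.set_printoptions(precision=2,suppress=True)
def campose(n,st=None):
    c=get_calibration(n)
    if n!="wrist": return c["camera_matrix"],R.from_euler('xyz',c["orientation"]).as_matrix(),np.array(c["xyz"])
    T=c["tool_from_camera"]; Rt=R.from_euler('xyz',st["tcp_rot"]).as_matrix()
    return c["camera_matrix"],Rt@T[:3,:3],Rt@T[:3,3]+st["tool_pos"]
def onplane(n,uv,z,st=None):
    K,Rc,t=campose(n,st); uv=np.atleast_2d(np.array(uv,float))
    d=np.c_[(uv[:,0]-K[0,2])/K[0,0],-(uv[:,1]-K[1,2])/K[1,1],-np.ones(len(uv))]@Rc.T
    return t+d*((z-t[2])/d[:,2])[:,None]
def proj(n,X,st=None):
    K,Rc,t=campose(n,st); q=(np.atleast_2d(X)-t)@Rc; 
    return np.c_[K[0,0]*q[:,0]/-q[:,2]+K[0,2],K[1,1]*-q[:,1]/-q[:,2]+K[1,2]]
E
python3 - <<'E'
from h import *
for n,(u0,v0,u1,v1) in dict(top=(270,165,420,325),scene=(215,215,425,335)).items():
    f=np.load(f"{n}0.npz"); p=f["p"]
    k=5 if n=="top" else 3
    c=cv2.resize(p[v0:v1,u0:u1],None,fx=min(k,3.7),fy=min(k,3.7),interpolation=cv2.INTER_CUBIC); cv2.imwrite(f"pics/crop_{n}.png",c[:,:,::-1])
for uv,z in [((323,270),48),((337,214),30)]: print(onplane("top",uv,z))
print(onplane("scene",[(284,263),],48),onplane("scene",[(357,259)],30))
E
```

```text
[[ 460.25 -306.09   48.  ]]
[[ 560.74 -329.52   30.  ]]
[[ 463.62 -308.02   48.  ]] [[ 562.8  -332.54   30.  ]]
```

View pics/crop_top.png

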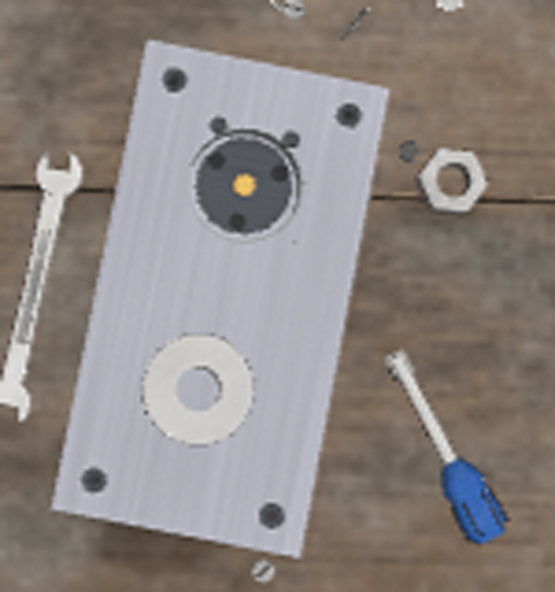

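View pics/crop_scene.png

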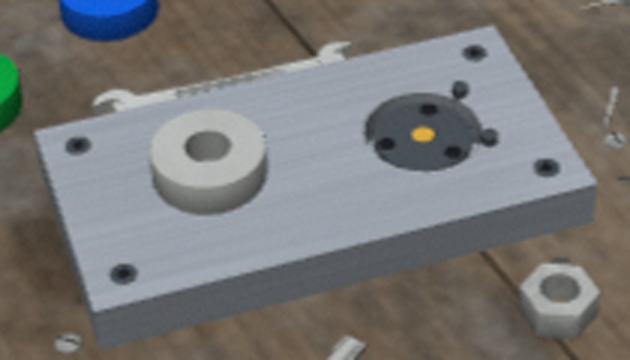

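Confirmed: the grey ring sits on the plate, with the pocket (orange mark) and the dowels on the far side. The blue and green rings are on the bench. Next I'll take closer wrist views, with the tool aligned to the plate (yaw about -13°).

```bash
python3 - <<'E'
from h import *
yaw=np.arctan2(-23.9,99.8); print(yaw)
for i,(x,y) in enumerate([(470,-308),(530,-323)]):
    P=[x,y,150] if i else [x-20,y+5,150]
    if i==0: move_ptp(P,[np.pi,0,yaw])
    else: move_l(P)
    dwell(0.3)
    st=read_state(); p,d=capture("wrist"); np.savez(f"w{i}.npz",p=p,d=d,pos=st["tool_pos"],rot=st["tcp_rot"])
    cv2.imwrite(f"pics/w{i}.png",p[:,:,::-1]); print(st["time"],st["tool_pos"],st["tcp_rot"],st["contact_force"],st["joint_pos"])
E
```

```text
-0.23505225789839626
1.7167 [ 449.66 -303.61  150.14] [ 3.14 -0.   -0.24] [-0.28 -0.48 -1.2 ] [-0.74  0.43  1.56 -0.    1.15  1.07]
2.7667 [ 529.61 -323.02  150.32] [ 3.14 -0.   -0.24] [-0.41 -0.13  0.94] [-0.67  0.56  1.33 -0.    1.25  1.14]
```

View pics/w0.png

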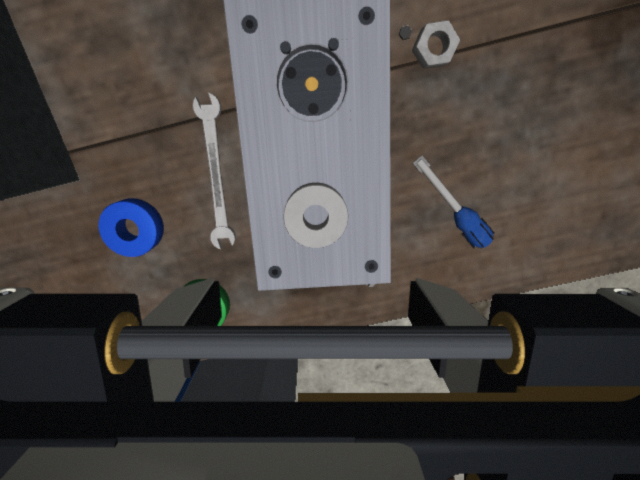

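View pics/w1.png

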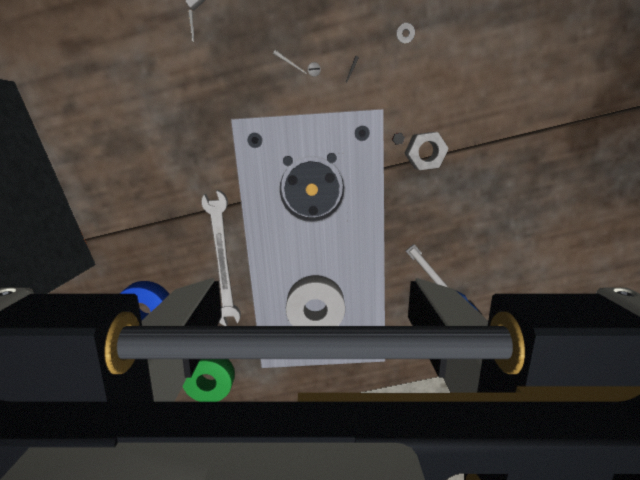

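Both wrist views show the bearing (w0 ≈ (316,216)) and the pocket's orange mark (w0 (312,84), w1 (312,190)). I'll now measure sub-pixel centres with blob and ellipse fits.

```bash
cat >> h.py <<'E'
def meas(p,n,st,zt=48.,zd=26.2,box=None):
    hsv=cv2.cvtColor(p,cv2.COLOR_RGB2HSV); o={}
    roi=np.zeros(p.shape[:2],np.uint8); u0,v0,u1,v1=box; roi[v0:v1,u0:u1]=1
    m=((hsv[...,0]>10)&(hsv[...,0]<28)&(hsv[...,1]>130)&(hsv[...,2]>140)&(roi>0)).astype(np.uint8)
    k,l,s,c=cv2.connectedComponentsWithStats(m)
    if k>1:
        i=1+np.argmax(s[1:,4]); o["dot"]=(c[i],s[i,4],onplane(n,c[i],zd,st)[0])
    r=p.astype(int); m=((r[...,0]-r[...,2]>=3)&(r[...,2]>150)&(roi>0)).astype(np.uint8)
    m=cv2.morphologyEx(m,cv2.MORPH_OPEN,np.ones((3,3),np.uint8))
    cs,_=cv2.findContours(m,cv2.RETR_EXTERNAL,cv2.CHAIN_APPROX_NONE)
    if cs:
        cc=max(cs,key=cv2.contourArea); e=cv2.fitEllipse(cc); o["ring"]=(e,onplane(n,e[0],zt,st)[0])
    return o
E
python3 - <<'E'
from h import *
for i,b in enumerate([(240,20,390,285),(240,120,390,322)]):
    f=np.load(f"w{i}.npz"); st=dict(tool_pos=f["pos"],tcp_rot=f["rot"])
    print(meas(f["p"],"wrist",st,box=b))
    # dark blobs (screws/dowels)
    g=cv2.cvtColor(f["p"],cv2.COLOR_RGB2GRAY); m=(g<85).astype(np.uint8)
    k,l,s,c=cv2.connectedComponentsWithStats(m)
    for j in range(1,k):
        if 25<s[j,4]<400 and 240<c[j,0]<390 and c[j,1]<290: print("dark",s[j,4],c[j],onplane("wrist",c[j],30,st)[0])
for n,b in dict(top=(290,180,370,310),scene=(235,235,400,300)).items():
    print(n,meas(np.load(f"{n}0.npz")["p"],n,None,box=b))
E
```

```text
{'dot': (array([311.37,  83.64]), np.int32(135), array([ 560.23, -328.62,   26.2 ])), 'ring': (((295.1230773925781, 205.45440673828125), (6.723110675811768, 18.564300537109375), 4.205932140350342), array([ 474.09, -294.48,   48.  ]))}
dark 222 [366.08  15.37] [ 595.15 -378.3    30.  ]
dark 217 [249.08  23.76] [ 609.94 -293.68   30.  ]
dark 72 [313.38 185.53] [ 483.54 -311.65   30.  ]
dark 106 [315.53 224.53] [ 450.69 -305.58   30.  ]
dark 118 [370.95 265.82] [ 402.39 -344.55   30.  ]
dark 116 [274.47 271.57] [ 417.28 -259.93   30.  ]
{'dot': (array([311.42, 189.06]), np.int32(102), array([ 560.45, -328.6 ,   26.2 ])), 'ring': (((295.5284423828125, 304.8780517578125), (5.485980987548828, 8.853127479553223), 143.5991668701172), array([ 469.65, -292.54,   48.  ]))}
dark 28 [372.07  56.71] [ 647.27 -396.73   30.  ]
dark 48 [375.46  65.67] [ 640.63 -398.07   30.  ]
dark 27 [377.11  79.48] [ 630.85 -397.51   30.  ]
dark 71 [370.37  91.66] [ 623.55 -390.83   30.  ]
dark 115 [297.39 105.04] [ 627.33 -333.62   30.  ]
dark 165 [361.58 132.77] [ 595.28 -378.23   30.  ]
dark 162 [254.41 139.7 ] [ 610.15 -293.73   30.  ]
dark 72 [331.07 157.32] [ 582.34 -350.37   30.  ]
dark 71 [287.31 160.37] [ 588.32 -315.21   30.  ]
dark 312 [313.72 282.09] [ 479.04 -310.95   30.  ]
top {'dot': (array([335.68, 214.53]), np.int32(19), array([ 560.25, -327.4 ,   26.2 ])), 'ring': (((323.0173645019531, 269.8446044921875), (28.51044273376465, 28.601179122924805), 179.01116943359375), array([ 460.52, -306.11,   48.  ]))}
scene {'dot': (array([355.77, 259.5 ]), np.int32(26), array([ 563.01, -329.01,   26.2 ]))}
```

Plate yaw from the screws is -0.174. The pocket at (560.35,-328.6) agrees between screws and orange mark. The bearing centre is about 102 mm before the pocket and 3.7 mm off-line. Plan: with the jaw set to 36 mm, push the bearing from behind with both fingertips, so it centres itself.

```bash
cat >> h.py <<'E'
YAW=-0.1737; PK=np.array([560.35,-328.6]); EX=np.array([np.cos(YAW),np.sin(YAW)]); EY=np.array([-np.sin(YAW),np.cos(YAW)])
def W(a,b,z): return list(PK+a*EX+b*EY)+[z]
def loc(P): d=np.array(P[:2])-PK; return np.array([d@EX,d@EY,P[2]])
E
python3 - <<'E'
from h import *
print(loc([460.5,-307.0,48]))
gripper_to(36); print(read_state()["grip_width"])
move_ptp(W(-144,3.7,110),[np.pi,0,YAW])
move_l(W(-144,3.7,53)); dwell(0.2)
st=read_state(); p,d=capture("wrist"); cv2.imwrite("pics/w2.png",p[:,:,::-1]); np.savez("w2.npz",p=p,d=d,pos=st["tool_pos"],rot=st["tcp_rot"])
p,d=capture("scene"); cv2.imwrite("pics/s2.png",p[:,:,::-1])
print(st["time"],loc(st["tool_pos"]),st["tcp_rot"],st["contact_force"])
E
```

```text
[-102.08    4.02   48.  ]
36.13069213408654
5.1167 [-143.17    3.27   54.05] [ 3.14 -0.   -0.17] [ 0.2  -0.78 -0.14]
```

View pics/w2.png

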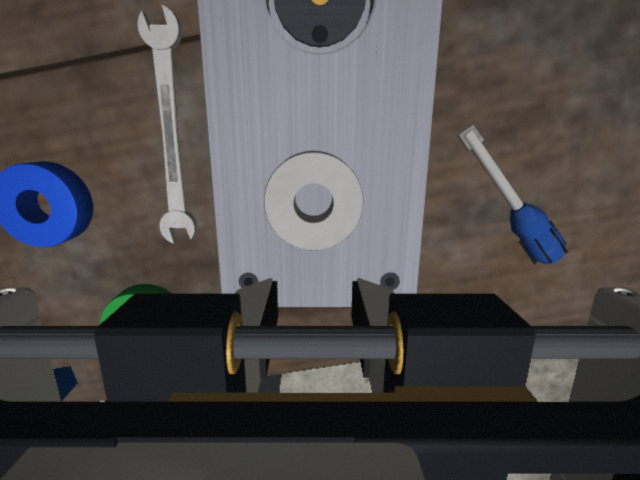

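View pics/s2.png

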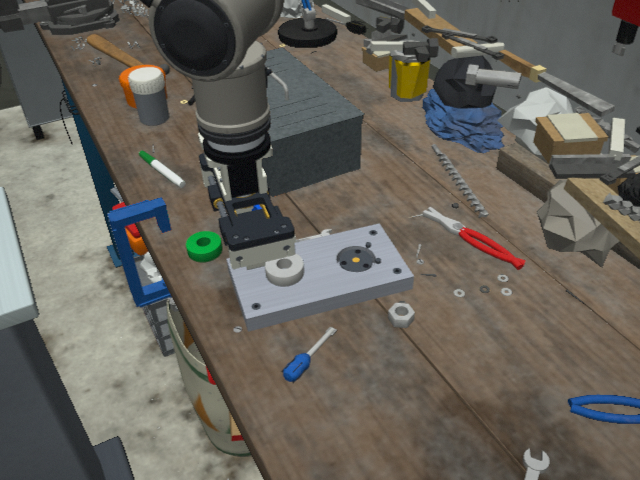

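The bearing (314,200) sits midway between the fingertips (276 and 353), so I'm starting the push.

```bash
python3 - <<'E'
from h import *
b=read_state()["contact_force"]
def rep(s=""):
    st=read_state(); f=st["contact_force"]-b; print(s,round(st["time"],2),loc(st["tool_pos"]),np.array([f[:2]@EX,f[:2]@EY,f[2]])); return abs(f[:2]@EX)
move_l(W(-132,3.7,53),max_speed=40); rep()
for a in (-110,-88,-66,-44):
    move_l(W(a,3.7*(-a-38)/94,53),max_speed=35)
    if rep()>7: break
dwell(.1)
st=read_state(); p,d=capture("wrist"); cv2.imwrite("pics/w3.png",p[:,:,::-1]); np.savez("w3.npz",p=p,d=d,pos=st["tool_pos"],rot=st["tcp_rot"]); rep()
E
```

```text
5.67 [-131.85    3.8    52.87] [-1.03  0.3   0.53]
 6.44 [-110.15    2.96   52.9 ] [ 0.4  -0.04 -0.93]
 7.22 [-88.17   2.08  52.86] [-0.48  0.35  0.14]
 7.99 [-66.15   1.22  52.86] [-0.49  0.56  0.42]
 8.77 [-44.15   0.33  52.86] [-0.6   0.01 -0.42]
 8.92 [-44.18   0.25  53.  ] [-1.14  0.83 -0.11]
```

View pics/w3.png

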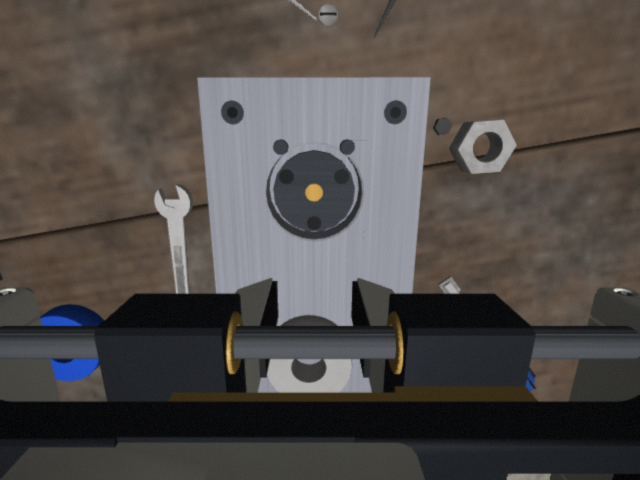

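```bash
python3 - <<'E'
from h import *
st=read_state()
p,d=capture("scene"); cv2.imwrite("pics/s3.png",cv2.resize(p[150:350,150:430],None,fx=2.8,fy=2.8,interpolation=cv2.INTER_CUBIC)[:,:,::-1])
p,d=capture("top"); cv2.imwrite("pics/t3.png",cv2.resize(p[150:350,220:440],None,fx=3,fy=3,interpolation=cv2.INTER_CUBIC)[:,:,::-1])
for a in (-44,-30,-20,-16,0): print(a,proj("wrist",W(a,0,48),st))
print(proj("wrist",[W(-44,18,36),W(-34.5,18,36),W(-34.5,-18,36)],st))
E
```

```text
-44 [[314.24 278.46]]
-30 [[314.21 254.3 ]]
-20 [[314.2 236.4]]
-16 [[314.19 229.09]]
0 [[314.16 198.94]]
[[283.17 270.41]
 [282.74 254.93]
 [345.6  254.83]]
```

View pics/s3.png

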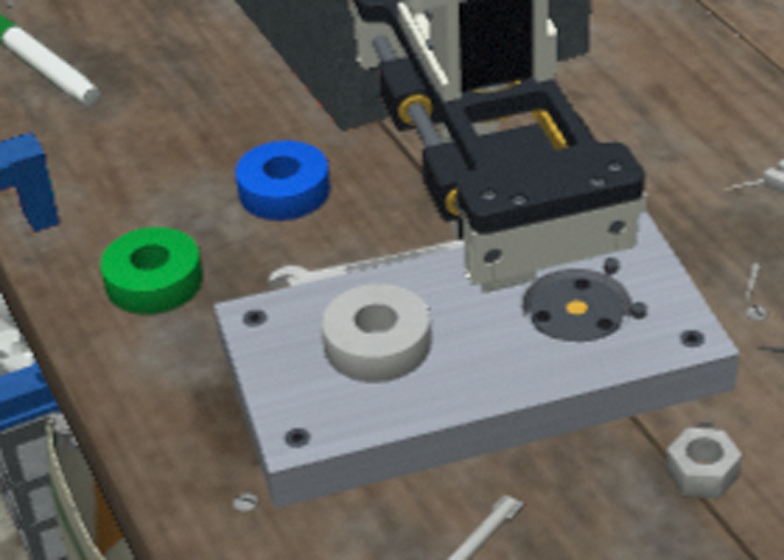

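View pics/t3.png

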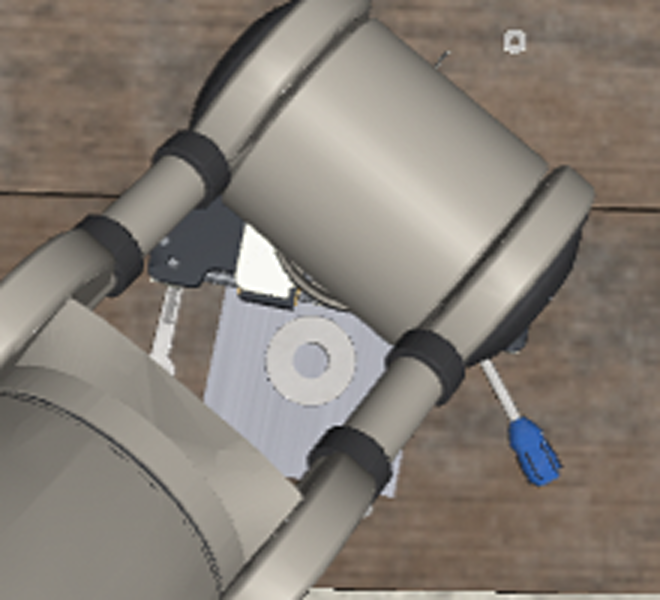

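The bearing hasn't moved. The fingers passed over it, with no force and the bearing still at its start position. I'll check where the fingertips really are.

```bash
python3 - <<'E'
from h import *
st=read_state(); print(loc(st["tool_pos"]),st["grip_width"],st["time"])
for z in (36,45,50,55,60,74):
    c=(proj("scene",[W(-34.7,-18,z),W(-53.7,-18,z),W(-34.7,-37,z),W(-53.7,-37,z)])-150)*2.8
    print(z,c.ravel())
p,d=capture("scene")
for (x,y) in [(490,275),(520,268),(510,245),(560,245),(600,235)]:
    u,v=int(x/2.8+150),int(y/2.8+150); K,Rc,t=campose("scene"); D=d[v,u]
    P=t+Rc@np.array([(u-K[0,2])/K[0,0]*D,-(v-K[1,2])/K[1,1]*D,-D]); print((x,y),loc(P))
E
```

```text
[-44.12   0.19  53.05] 36.19340171072682 9.0167
36 [517.26 332.88 479.8  342.04 530.69 358.72 492.68 368.17]
45 [517.17 319.08 479.45 328.23 530.7  344.87 492.42 354.31]
50 [517.12 311.33 479.25 320.48 530.71 337.1  492.27 346.53]
55 [517.08 303.53 479.06 312.66 530.72 329.26 492.12 338.69]
60 [517.03 295.65 478.86 304.79 530.72 321.36 491.97 330.78]
74 [516.89 273.28 478.29 282.4  530.74 298.89 491.55 308.3 ]
(490, 275) [-71.44 -89.88 143.19]
(520, 268) [-58.93 -88.65 143.04]
(510, 245) [-62.21 -87.89 155.34]
(560, 245) [-40.64 -88.46 149.62]
(600, 235) [-23.16 -87.69 150.03]
```

```bash
python3 - <<'E'
from h import *
p,d=capture("wrist"); T=get_calibration("wrist")["tool_from_camera"]; K=get_calibration("wrist")["camera_matrix"]
for (u,v) in [(268,290),(272,285),(274,300),(270,320),(262,340),(255,300),(250,310),(360,290),(375,300),(308,350),(310,390),(290,320),(314,250)]:
    D=d[v,u]; P=T@np.array([(u-K[0,2])/K[0,0]*D,-(v-K[1,2])/K[1,1]*D,-D,1]); print((u,v),round(float(D),1),P[:3],p[v,u])
cv2.imwrite("pics/w3c.png",cv2.resize(p[260:460,200:430],None,fx=3,fy=3,interpolation=cv2.INTER_CUBIC)[:,:,::-1])
E
```

```text
(268, 290) 157.0 [ 10.3  -20.21 -31.82] [73 71 68]
(272, 285) 167.6 [  8.08 -19.68 -21.44] [13 13 12]
(274, 300) 159.2 [  5.08 -17.82 -31.08] [7 8 9]
(270, 320) 144.0 [  4.21 -17.74 -47.3 ] [6 7 3]
(262, 340) 85.2 [  29.17  -12.47 -101.13] [65 68 73]
(255, 300) 148.2 [ 10.05 -24.49 -41.12] [70 69 64]
(250, 310) 139.9 [ 10.02 -25.09 -49.78] [71 70 66]
(360, 290) 159.1 [  9.41  20.61 -30.07] [52 53 49]
(375, 300) 149.8 [  9.28  25.71 -39.75] [73 72 67]
(308, 350) 86.3 [  26.23   -1.49 -100.9 ] [91 95 99]
(310, 390) 216.7 [-73.23  -2.39   5.48] [176 174 172]
(290, 320) 220.4 [-34.26 -14.74  20.97] [57 56 56]
(314, 250) 211.4 [10.05  0.16 24.77] [150 152 162]
```

View pics/w3c.png

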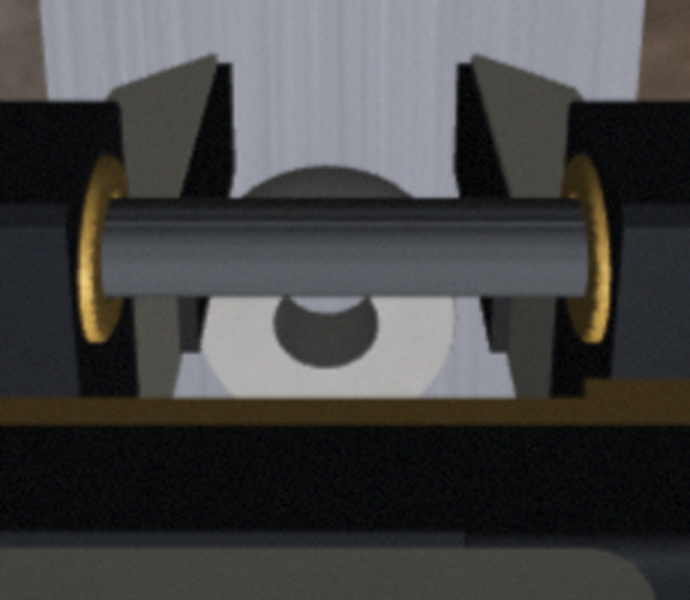

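The depth readings put the real fingertips at tool z ≈ -21 mm, not +17. That is about 38 mm shorter than described, and it explains the pass over the bearing at z ≈ 74. The gripper body (tool z ≈ -90) is shifted by the same amount. I'll trust the measurement, go back, and come down in steps while watching the force.

```bash
python3 - <<'E'
from h import *
move_l(W(-144,3.9,53),max_speed=130)
dwell(.1); b=read_state()["contact_force"]
for z in (35,25,21,18.5,16.5):
    move_l(W(-144,3.9,z),max_speed=40); f=read_state()["contact_force"]-b; print(z,f)
    if abs(f[2])>4: break
dwell(.1)
st=read_state(); print(st["time"],loc(st["tool_pos"]))
p,d=capture("wrist"); cv2.imwrite("pics/w4.png",p[:,:,::-1])
T=get_calibration("wrist")["tool_from_camera"]; K=get_calibration("wrist")["camera_matrix"]
for (u,v) in [(272,285),(314,270),(290,278)]:
    D=d[v,u]; P=T@np.array([(u-K[0,2])/K[0,0]*D,-(v-K[1,2])/K[1,1]*D,-D,1]); print((u,v),P[:3])
p,d=capture("scene"); cv2.imwrite("pics/s4.png",cv2.resize(p[150:350,150:430],None,fx=2.8,fy=2.8,interpolation=cv2.INTER_CUBIC)[:,:,::-1])
E
```

```text
35 [0.39 0.25 0.04]
25 [0.66 0.83 0.02]
21 [ 0.32  0.35 -0.01]
18.5 [0.52 0.55 0.1 ]
16.5 [ 0.29 -0.75 -0.95]
11.9833 [-143.97    3.88   16.51]
(272, 285) [  8.93 -19.43 -23.37]
(314, 270) [ 19.46   0.08 -31.21]
(290, 278) [  7.79 -11.79 -12.37]
```

View pics/w4.png

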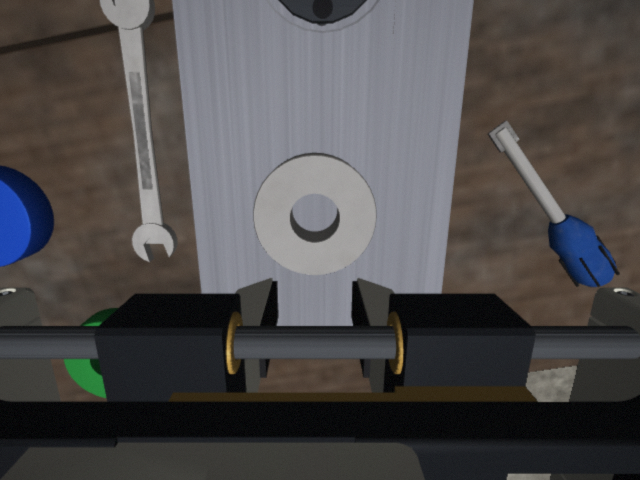

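View pics/s4.png

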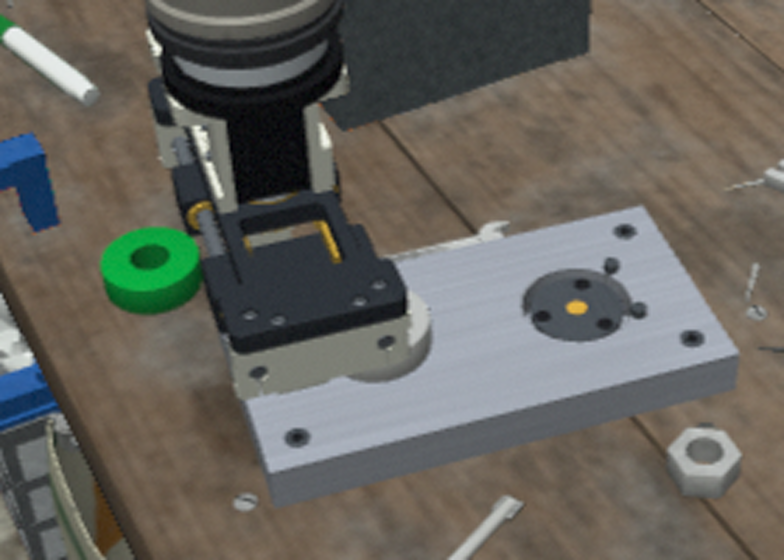

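The tips are now about 9 mm above the plate, below the bearing's top, and centred behind the ring (315,214). I'll go 2.5 mm lower and push.

```bash
python3 - <<'E'
from h import *
b=read_state()["contact_force"]
def rep(s=""):
    st=read_state(); f=st["contact_force"]-b; print(s,round(st["time"],2),loc(st["tool_pos"]),np.array([f[:2]@EX,f[:2]@EY,f[2]])); return max(np.abs(f))
Z=14
move_l(W(-144,3.9,Z),max_speed=30); rep()
for a in (-131,-125,-110,-88,-66,-48):
    move_l(W(a,min(3.9,3.9*(-a-40)/90),Z),max_speed=35)
    if rep()>7: break
dwell(.1)
st=read_state(); p,d=capture("wrist"); cv2.imwrite("pics/w5.png",p[:,:,::-1]); np.savez("w5.npz",p=p,d=d,pos=st["tool_pos"],rot=st["tcp_rot"]); rep()
E
```

```text
12.33 [-144.12    3.98   13.82] [1.16 0.28 0.51]
 12.86 [-130.92    4.01   13.91] [ 1.6  -0.5   0.04]
 13.18 [-124.8     3.65   13.99] [ 1.58  0.07 -0.71]
 13.76 [-109.91    3.1    13.93] [ 1.49 -0.94  0.41]
 14.53 [-88.02   2.14  13.96] [1.26 0.44 0.06]
 15.31 [-66.03   1.19  13.94] [ 0.29 -0.16  0.49]
 15.97 [-47.95   0.42  13.92] [1.43 0.12 0.54]
 16.12 [-48.13   0.37  14.  ] [0.66 0.73 0.06]
```

View pics/w5.png

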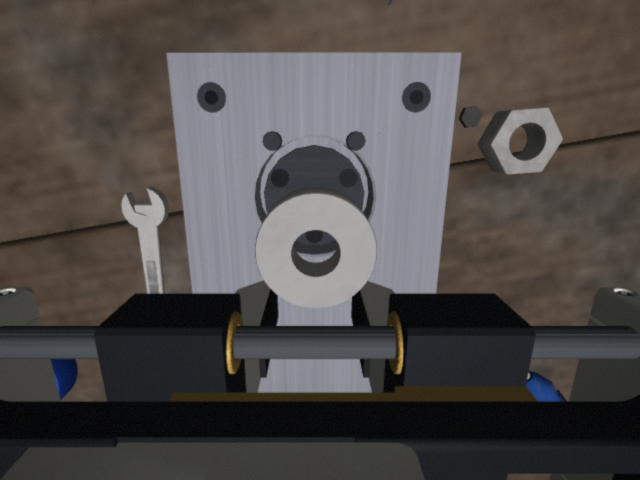

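The bearing (316,251) is centred between the fingers and moving along with them towards the pocket. Next: slow fine steps.

```bash
python3 - <<'E'
from h import *
f=np.load("w5.npz"); st=dict(tool_pos=f["pos"],tcp_rot=f["rot"])
print("bearing",loc(onplane("wrist",(316,250.5),48,st)[0]), "dist", loc(onplane("wrist",(316,250.5),48,st)[0])-loc(f["pos"]))
for uv in [(272,141),(356,141)]: print("dowel",loc(onplane("wrist",uv,35,st)[0]))
b=read_state()["contact_force"]
def rep(s=""):
    F=[];
    for _ in range(4): F.append(read_state()["contact_force"]); dwell(.02)
    st=read_state(); f=np.mean(F,0)-b; print(s,round(st["time"],2),loc(st["tool_pos"]),np.array([f[:2]@EX,f[:2]@EY,f[2]])); return max(np.abs(f))
Z=14
for a in (-44,-40,-36,-34,-32,-31,-30,-29.5,-29):
    move_l(W(a,0.0 if a>-42 else 0.2,Z),max_speed=12)
    if rep(a)>4.5: break
st=read_state(); p,d=capture("wrist"); cv2.imwrite("pics/w6.png",p[:,:,::-1]); np.savez("w6.npz",p=p,d=d,pos=st["tool_pos"],rot=st["tcp_rot"])
E
```

```text
bearing [-18.77  -0.56  48.  ] dist [29.35 -0.92 34.04]
dowel [25.28 17.81 35.  ]
dowel [ 25.25 -17.4   35.  ]
-44 16.68 [-43.95   0.18  13.99] [ 0.74 -0.33  0.38]
-40 17.23 [-39.9   -0.    13.99] [ 0.47 -0.49  0.61]
-36 17.77 [-35.94  -0.    14.  ] [ 0.31 -0.69  0.23]
-34 18.16 [-33.94  -0.02  14.  ] [ 0.39 -0.26  0.49]
-32 18.54 [-31.93  -0.01  14.01] [ 0.38 -0.51  0.27]
-31 18.86 [-30.97   0.    14.  ] [ 0.05 -0.11  0.25]
-30 19.18 [-29.96  -0.01  13.98] [-0.14 -0.13 -0.22]
-29.5 19.49 [-29.49  -0.01  14.02] [ 0.3  -0.66 -0.05]
-29 19.81 [-28.99   0.01  13.99] [ 0.08 -0.48 -0.22]
```

View pics/w6.png

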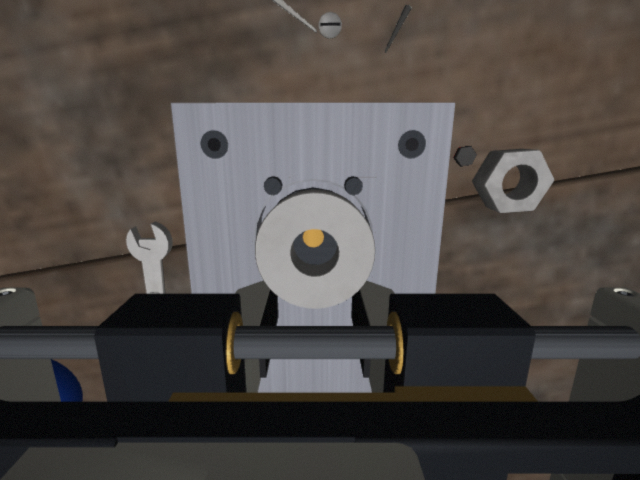

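```bash
cat >> h.py <<'E'
def tops(f,c,r=42):
    """plane fit of bearing-top depth around centre pixel c"""
    st=dict(tool_pos=f["pos"],tcp_rot=f["rot"]); K,Rc,t=campose("wrist",st); d=f["d"]
    v,u=np.mgrid[0:480,0:640]; rr=np.hypot(u-c[0],v-c[1]); m=(rr>32)&(rr<52)&(d>0)
    D=d[m]; q=np.c_[(u[m]-K[0,2])/K[0,0]*D,-(v[m]-K[1,2])/K[1,1]*D,-D]@Rc.T+t
    L=np.array([loc(x) for x in q]); L=L[np.abs(L[:,2]-np.median(L[:,2]))<4]
    A=np.c_[L[:,:2]-L[:,:2].mean(0),np.ones(len(L))]; s=np.linalg.lstsq(A,L[:,2],rcond=None)[0]
    return s,len(L)
def platez(f,uv):
    st=dict(tool_pos=f["pos"],tcp_rot=f["rot"]); K,Rc,t=campose("wrist",st); o=[]
    for u,v in uv:
        D=np.median(f["d"][v-3:v+4,u-3:u+4]); o.append(loc(t+Rc@np.array([(u-K[0,2])/K[0,0]*D,-(v-K[1,2])/K[1,1]*D,-D]))[2])
    return np.array(o)
E
python3 - <<'E'
from h import *
for n,c in (("w5",(316,250)),("w6",(315.5,250))):
    f=np.load(n+".npz"); print(n,tops(f,c),platez(f,[(220,240),(410,240),(230,180),(400,180)]))
    st=dict(tool_pos=f["pos"],tcp_rot=f["rot"]); print(loc(onplane("wrist",c,48,st)[0]))
E
```

```text
w5 (array([-0.  , -0.  , 47.39]), 5253) [29.19 29.5  29.2  29.45]
[-18.55  -0.56  48.  ]
w6 (array([-0.07, -0.02, 45.55]), 5253) [29.34 29.43 29.12 29.52]
[ 0.56 -0.71 48.  ]
```

The bearing has tipped front-down by 0.07 rad, so it is about to drop. I'll continue in tiny steps.

```bash
python3 - <<'E'
from h import *
b=read_state()["contact_force"]
def rep(s=""):
    F=[];
    for _ in range(4): F.append(read_state()["contact_force"]); dwell(.02)
    st=read_state(); f=np.mean(F,0)-b; print(s,round(st["time"],2),loc(st["tool_pos"]),np.array([f[:2]@EX,f[:2]@EY,f[2]])); return max(np.abs(f))
for i,a in enumerate((-28.7,-28.4,-28.1,-27.8)):
    move_l(W(a,0.0,14),max_speed=8)
    F=rep(a)
    st=read_state(); p,d=capture("wrist"); f=dict(d=d,pos=st["tool_pos"],rot=st["tcp_rot"]); s,_=tops(f,(315.5,250)); print(s)
    if F>4.5 or (abs(s[0])<.025 and s[2]<45): break
cv2.imwrite("pics/w7.png",p[:,:,::-1]); np.savez("w7.npz",p=p,**f)
E
```

```text
-28.7 20.18 [-28.65  -0.01  14.06] [-0.44 -0.29  0.45]
[-0.07 -0.01 45.42]
-28.4 20.54 [-28.39   0.    14.01] [ 0.06 -0.79  0.17]
[-0.07 -0.01 45.37]
-28.1 20.91 [-28.04  -0.06  14.04] [-0.26 -0.84  0.11]
[-0.   -0.   43.94]
```

View pics/w7.png

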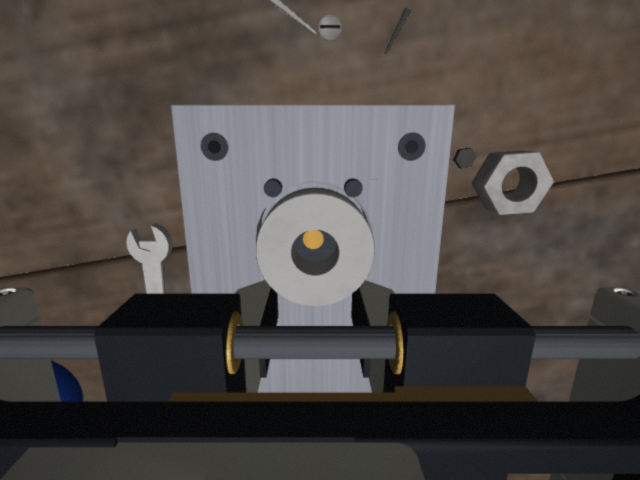

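The bearing has dropped: its top fell 3.45 mm and it lies flat. I'm backing off, then coming over it with the jaws at 30 mm so the narrow tips rest on the ring face, and moving down to first contact.

```bash
python3 - <<'E'
from h import *
move_l(W(-40,0,14),max_speed=60)
move_l(W(-45,0,45),max_speed=120)
gripper_to(30)
move_l(W(0.1,0,45),max_speed=120)
move_l(W(0.1,0,29),max_speed=60); dwell(.2)
b=[]
for _ in range(8): b.append(read_state()["contact_force"]); dwell(.02)
b=np.mean(b,0); np.save("b.npy",b)
st=read_state(); print(round(st["time"],2),loc(st["tool_pos"]),b)
z=29
while z>17:
    z-=0.5; move_l(W(0.1,0,z),max_speed=10)
    F=[]
    for _ in range(3): F.append(read_state()["contact_force"][2]); dwell(.01)
    F=np.mean(F)-b[2]; st=read_state(); print(z,round(st["time"],2),st["tool_pos"][2].round(2),F.round(2))
    if F>2.0: break
p,d=capture("scene"); cv2.imwrite("pics/s8.png",cv2.resize(p[150:350,200:480],None,fx=2.8,fy=2.8,interpolation=cv2.INTER_CUBIC)[:,:,::-1])
E
```

```text
23.37 [ 0.24 -0.05 29.26] [ 0.08  0.03 -0.2 ]
28.5 23.64 28.5 0.2
28.0 23.92 27.94 0.36
27.5 24.19 27.47 0.36
27.0 24.47 26.96 0.32
26.5 24.74 26.49 0.39
26.0 25.02 26.19 1.76
25.5 25.29 25.94 5.11
```

View pics/s8.png

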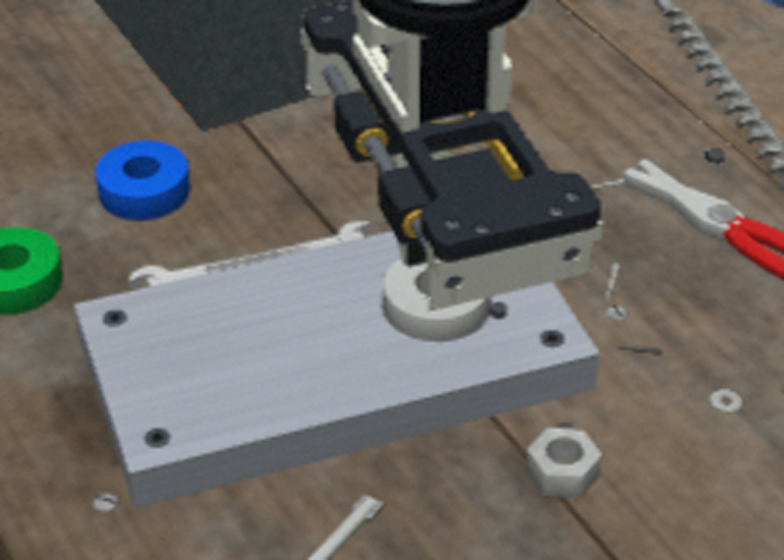

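Contact came at TCP z ≈ 26.15 and the arm stiffness is about 11 N/mm. I'll press in 0.25 mm steps.

```bash
python3 - <<'E'
from h import *
b=np.load("b.npy")
def force(n=3,t=.01):
    F=[]
    for _ in range(n): F.append(read_state()["contact_force"][2]); dwell(t)
    return np.mean(F)-b[2]
z=25.5; landed=False; prev=0
for i in range(70):
    F=force(); st=read_state(); dz=st["tool_pos"][2]
    print(round(z,2),round(st["time"],2),dz.round(2),F.round(2))
    if dz>23.5 and F>10: print("stop: high early"); break
    if F>10.5: landed=True
    if landed and F>16.8: break
    z-= 0.25 if not landed else min(0.2,max(0.04,(17.9-F)/12*.7)); 
    if z<13: break
    move_l(W(0.1,0,z),max_speed=6)
print("state",loc(read_state()["tool_pos"]))
if landed:
    t0=read_state()["time"]
    while read_state()["time"]-t0<0.9:
        F=force(4,.02); print(round(read_state()["time"],2),F.round(2),end="; ")
        if F<16.5: z-=.05; move_l(W(0.1,0,z),max_speed=6)
        elif F>19.5: z+=.05; move_l(W(0.1,0,z),max_speed=6)
E
```

```text
25.5 25.37 25.95 5.74
25.25 25.64 25.65 5.37
25.0 25.92 25.42 5.23
24.75 26.19 25.18 5.79
24.5 26.47 24.91 4.85
24.25 26.74 24.7 5.49
24.0 27.02 24.4 5.18
23.75 27.29 24.18 5.61
23.5 27.57 23.9 5.15
23.25 27.84 23.65 5.61
23.0 28.12 23.41 5.88
22.75 28.39 23.17 5.35
22.5 28.67 22.92 5.59
22.25 28.94 22.68 5.05
22.0 29.22 22.41 5.82
21.75 29.49 22.16 5.15
21.5 29.77 21.92 5.79
21.25 30.04 21.67 5.49
21.0 30.32 21.42 5.21
20.75 30.59 21.18 4.93
20.5 30.87 20.95 5.98
20.25 31.14 20.67 5.51
20.0 31.42 20.39 5.48
19.75 31.69 20.16 5.72
19.5 31.97 19.91 5.6
19.25 32.24 19.64 5.53
19.0 32.52 19.4 4.99
18.75 32.79 19.15 5.2
18.5 33.07 18.9 5.68
18.25 33.34 18.66 5.71
18.0 33.62 18.4 5.27
17.75 33.89 18.42 7.15
17.5 34.17 18.39 8.44
17.25 34.44 18.33 9.95
17.0 34.72 18.32 11.59
16.8 34.99 18.31 12.05
16.6 35.27 18.3 12.99
16.4 35.54 18.31 14.19
16.2 35.82 18.29 15.72
16.07 36.09 18.25 16.62
16.0 36.37 18.3 16.23
15.9 36.64 18.28 17.04
state [ 0.39 -0.09 18.28]
36.71 16.6; 36.77 17.12; 36.84 16.82; 36.91 16.91; 36.98 16.97; 37.04 17.56; 37.11 17.0; 37.17 17.3; 37.24 17.12; 37.31 16.97; 37.38 16.85; 37.44 16.76; 37.51 16.96; 37.58 17.15;
```

It landed 7.9 mm below first contact, with the tip held at z 18.3 while the force rose, and the hold read about 17 N. The disc moved at a reading of about 5.5 N, which is 7 N less the bearing's 1.3 N weight, so the sensor is plausible. I'll nudge to about 18 N for another hold, then release.

```bash
python3 - <<'E'
from h import *
b=np.load("b.npy")
def force(n=4,t=.02):
    F=[]
    for _ in range(n): F.append(read_state()["contact_force"][2]); dwell(t)
    return np.mean(F)-b[2]
z=15.9
for _ in range(4):
    F=force(6); print(F.round(2))
    if F>17.7: break
    z-=.08; move_l(W(0.1,0,z),max_speed=6)
t0=read_state()["time"]
while read_state()["time"]-t0<0.8: print(force().round(2),end=" ")
print()
move_l(W(0.1,0,19.5),max_speed=8); print(force())
move_l(W(0.1,0,27),max_speed=25); move_l(W(0.1,0,60),max_speed=100)
move_l(W(-40,0,60),max_speed=100); dwell(.3)
st=read_state(); p,d=capture("wrist"); np.savez("w9.npz",p=p,d=d,pos=st["tool_pos"],rot=st["tcp_rot"]); cv2.imwrite("pics/w9.png",p[:,:,::-1])
print(st["time"],st["contact_force"],proj("wrist",W(0,0,40),st))
E
```

```text
17.02
17.52
17.88
17.96 17.95 17.74 18.23 18.04 17.97 18.01 17.78 17.9 17.65 18.33 18.6 17.88 
0.11708310450941971
41.7083 [ 0.05 -0.45 -0.61] [[313.83 202.23]]
```

View pics/w9.png

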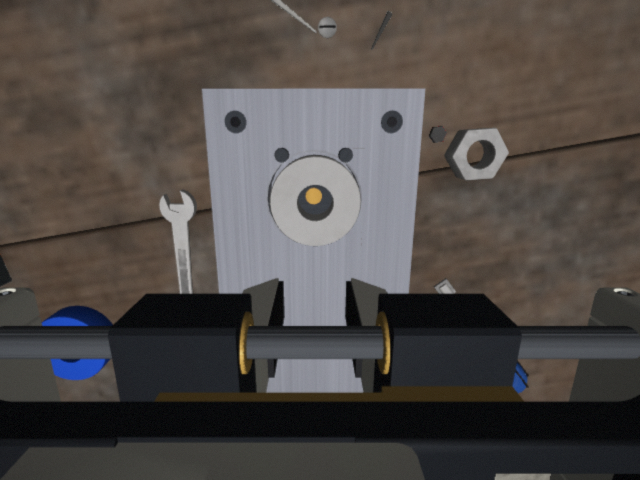

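The bearing (315,200) sits in the pocket and the arm is clear of it. One depth check, then I'll hand in.

```bash
python3 - <<'E'
from h import *
f=np.load("w9.npz"); st=dict(tool_pos=f["pos"],tcp_rot=f["rot"]); K,Rc,t=campose("wrist",st); d=f["d"]
v,u=np.mgrid[0:480,0:640]; rr=np.hypot(u-315.5,v-200); m=(rr>24)&(rr<38)
D=d[m]; q=np.c_[(u[m]-K[0,2])/K[0,0]*D,-(v[m]-K[1,2])/K[1,1]*D,-D]@Rc.T+t
L=np.array([loc(x) for x in q]); A=np.c_[L[:,:2],np.ones(len(L))]; print(np.linalg.lstsq(A,L[:,2],rcond=None)[0], platez(f,[(230,220),(395,220)]))
print("centre",loc(onplane("wrist",(315.5,200.5),37,st)[0]))
print(read_state()["time"]); finish_job()
E
```

```text
[ 0.16  0.   36.83] [29.37 29.45]
centre [ 0.42 -0.94 37.  ]
41.7583
the job is handed in; nothing more can be done
```

The fitted x slope of 0.16 looks odd, so I'm re-checking it offline on the saved depth image.

```bash
python3 - <<'E'
from h import *
f=np.load("w9.npz"); st=dict(tool_pos=f["pos"],tcp_rot=f["rot"]); K,Rc,t=campose("wrist",st); d=f["d"]
for du,dv in [(0,-38),(0,-32),(0,-26),(0,26),(0,32),(0,38),(-38,0),(-30,0),(30,0),(38,0),(25,-25),(-25,-25),(25,25),(-25,25)]:
    u,v=315+du,200+dv; D=np.median(d[v-1:v+2,u-1:u+2]); print((du,dv),loc(t+Rc@np.array([(u-K[0,2])/K[0,0]*D,-(v-K[1,2])/K[1,1]*D,-D])))
E
```

```text
the job is handed in; nothing more can be done
```

```bash
python3 - <<'E'
import numpy as np
from scipy.spatial.transform import Rotation as R
f=np.load("w9.npz"); d=f["d"]; K=np.array([[356.301,0,314.318],[0,356.301,239.278],[0,0,1]])
T=np.array([[-.001,.958,.287,76.778],[1,.001,-.002,-.406],[-.002,.287,-.958,-175.948]])
Rt=R.from_euler('xyz',f["rot"]).as_matrix()
for du,dv in [(0,-38),(0,-32),(0,-26),(0,28),(0,32),(0,38),(-38,0),(-30,0),(30,0),(38,0),(25,-25),(-25,-25),(25,25),(-25,25)]:
    u,v=315+du,200+dv; D=np.median(d[v-1:v+2,u-1:u+2])
    P=T@np.array([(u-K[0,2])/K[0,0]*D,-(v-K[1,2])/K[1,1]*D,-D,1]); print((du,dv),(Rt@P+f["pos"])[2].round(2))
E
```

```text
(0, -38) 36.1
(0, -32) 36.32
(0, -26) 36.09
(0, 28) 36.41
(0, 32) 35.8
(0, 38) 36.39
(-38, 0) 36.21
(-30, 0) 36.01
(30, 0) 36.22
(38, 0) 35.94
(25, -25) 36.4
(-25, -25) 36.18
(25, 25) 36.99
(-25, 25) 35.83
```

I loaded the bearing into the pocket, pressed it onto the stop pins, released it and handed the job in at about 41.8 s. No verdict was reported.

- **Push:** I pushed the grey ring along the plate with both fingertips until it dropped in front of the dowels. Its top fell 3.45 mm, it lay flat, and the push force stayed near noise, at about 1–2 N.
- **Press:** The ejector disc moved at a reading of about 5.5 N. The bearing landed about 7.9 mm below first contact. I held it at about 17 N for 0.9 s and at about 18 N for 0.8 s; the highest averaged reading was 18.6 N. Then I let go.
- **Last checks:** The bearing's top lies flat: 13 of 14 points around the ring agree within about 0.6 mm. Its top is about 11 mm lower than while it was sliding, so its underside is about 11 mm below the plate's top. Its centre is within about 1 mm of the pocket's, and the arm was clear of it.

**What disagreed:**
- **Fingertips:** They are about 36–38 mm shorter than described. Because of that, my first pass went harmlessly over the bearing; I corrected it from the depth image.
- **Tilt fit:** The depth plane fit I ran just before handing in gave a false slope of 0.16. I only re-checked it afterwards on the saved image, and the point readings showed the ring flat.
- **Bystanders:** I did not measure the screwdriver, wrench and nut at the end. The arm felt no unexpected contact.

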